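# Load the label-tape spool on the dispenser's drive spindle

## Robot

A 6-joint arm with a two-finger parallel gripper is mounted at the origin on a cart in front of the work surface, level with it; the furniture and walls round the work are solid. World frame = base frame: x ahead of the robot, y to its left, z up, the work surface at z = 0. Lengths are in m, angles in rad, forces in N, time in s.
With the tool pointing down it reaches from about 0.275 to 0.875 m from the base axis. Payload 12.5 kg.
Tool frame: the origin (TCP) lies midway between the tips of the shut fingers; the grasp point (between the pads) lies 19 mm behind it; z points along the fingers, y is the line along which they close (so a half turn about z gives the same grasp; the last joint's range is limited). The gripper opens to 85 mm and grips with 20 to 120 N. Pads are 22 mm wide; open, the fingers measure 114 mm over their backs; the gripper's body (76 mm by 85 mm) begins 54 mm behind the grasp point. The pads swing forward as they close: fully open they stand 13 mm farther back than shut.
Start: joints at [-1.36, 0.351, 1.652, -0, 1.139, -0.085], TCP at [0.16, -0.526, 0.231] pointing down, gripper open.
Joint ranges: [-2.75, 2.75], [-0.79, 2.1], [0.01, 2.65], [-1.57, 4.71], [0.07, 3.14], [-2.87, 2.87]. Speed limits (rad/s): [2.22, 2.22, 2.79, 3.14, 3.14, 3.14].

## Interface

Orientations are given as a unit quaternion [x, y, z, w].
In Python, from cell import r gives the robot as it stands. Calls block until the motion is done:
- r.move_to(position, orientation): joint-space move of the TCP to a pose.
- r.move_linear(position, rot=None, vel=0.15): straight line of the TCP; rot=None keeps the orientation; vel is the mean speed in m/s.
- r.set_joints(angles): joint-space move.
- r.set_gripper(opening, squeeze=None): opening from 0.0 (shut) to 1.0 (fully open); squeeze is the grip in N (None keeps the last); returns when the fingers have stopped.
- r.sleep(seconds).
- r.inverse_kinematics(position, orientation): joint angles nearest the present ones, or None.
- r.get_obs(): the state.
- r.get_image(name): name is "scene" or "top" or "wrist"; returns a dict with "pixels" (480x640x3 uint8, red, green, blue), "depth" (480x640 float32, m along the optical axis (not along the pixel's ray), 0 where there is no reading), "fx", "fy", "cx", "cy" (pixels), "D" ([k1, k2, p1, p2, k3] as OpenCV has them; the pictures are not rectified), "camera_from_world" (4x4, takes a point from world to camera coordinates); the wrist camera has in their place "mount" (4x4, takes a point from camera to tool coordinates, whose origin is the TCP and whose axes are the flange's). Camera axes: x right, y down, z forward; pixel columns grow to the right and rows downward; lengths in m; the calibration is good to about 2 mm. A picture is of the moment at which its call begins: read the wrist's pose just before it.
A pose or a line that the arm cannot do raises r.PlanningError and nothing moves.
- r.hand_in(): hands the job in; it is judged then, once.
Trained networks look in a picture, given as the dict that the camera call returned (one of the last four; its "shot" number tells which), for a name from the list of things; names that differ only in an ending like _2 or _b are one class to them, and where a whole thing is asked for, a point or a joint stands for the part that bears it (a point fixed in the world has none). Each returns a list of dicts, best first, with "score" (0 to 1); they miss things now and then, are a little off and sometimes report something else, mostly with a low value. They report only what shows in the picture. A call takes as long as a camera call.
- r.find_in(picture, label): "location" ([column, row] as shares, 0 to 1, of the picture: columns of its width, rows of its height, amid what is visible of it).
- r.cut_out(picture, label): "region" (480x640 bool, what is visible of it) and "location" ([column, row] as shares, 0 to 1, of the picture: columns of its width, rows of its height, amid what is visible of it).
- r.landmark_of(picture, label): "location" ([column, row] as shares, 0 to 1, of the picture: columns of its width, rows of its height: a listed point, or the origin of a listed thing).
The state is a dict: "t": time; "q": joint angles; "qvel": joint speeds; "effort": joint torques, N m; "tool_pos": TCP position; "ee_rot": TCP orientation; "contact_force": force on the tool from outside, world axes, zero at the start; "torque": the same for the moment, N m; "opening": opening from 0.0 (shut) to 1.0 (fully open); "finger_force": force on a finger pad.
Only numpy, scipy, OpenCV 4.12 (cv2) and the standard library are available. Lean on these libraries where they do the work, as an engineer would, in place of code of your own. Each camera call takes 0.05 s, during which the arm holds its last target. There are 200 camera calls.

## Task

Load the dispenser: put the full spool of label tape, notched foot down, on the upright spindle and turn it until the three drive dogs (the small steel lugs on the drive plate) enter the notches and the foot sits fully home and flat on the drive plate, without forcing it down. Let go of it, and leave the empty spool, the stoppered bottle and the small beaker standing where they are.

Things in the scene. Friction and masses are not known exactly. Their poses are not given: they have to be found in the camera images.
- full_spool: Grey plastic spool with a thick pale roll of tape, one rigid loose piece standing upright, 118 mm high, about 0.3 kg. Origin: centre of its underside; z up its axis. Foot 84 mm in diameter and 14 mm high, roll 64 mm up to 70 mm, top flange 72 mm in diameter up to 74 mm, then the neck. A round bore 24 mm in diameter goes right through (29 mm in the lowest 10 mm).
- neck (a point): Middle of the full spool's neck, on its axis, 98 mm above the underside: a plain round tube 36 mm in diameter, from 74 to 118 mm above the underside. The place to grip from above, at any yaw.
- notch (a point): On the full spool: middle of one notch at the rim of the underside, 42 mm from the axis (along the spool's x). Three such radial notches, 120 degrees apart, cut the lowest 10 mm of the foot; each is 24 degrees wide, open below and at the rim.
- empty_spool: The same spool without tape (bare barrel 36 mm in diameter), standing upright on the bench; a bystander. Origin: centre of its underside. It and the full spool may have swapped places.
- dispenser: Fixed grey base plate 140 mm (x) by 160 mm (y), top 14 mm above the bench. Origin: centre of the underside, on the spindle's axis. On it lie the spindle, a round drive plate, a roller post and, near the post, a 3 mm tear blade 74 mm high at (15 to 45, 75) mm from the axis. All stand still.
- spindle_tip (a point): Top of the upright steel spindle, on its axis, 127 mm above the bench. The spindle is rigid, 21 mm in diameter; its upper 15 mm taper to 8 mm.
- seat (a point): On the spindle's axis at the top of the steel drive plate (92 mm in diameter), 22 mm above the bench; a seated spool's origin lies here. Three steel dogs, 120 degrees apart, 26 to 36 mm from the axis, 6 mm wide, stand 8 mm up. A strong brake holds the plate; its angle is random and not reported. Dogs enter within about 5 degrees of a notch's centre; else the foot rests on them 8 mm high.
- guide_post (a point): Top of the dispenser's roller post, 16 mm in diameter, 92 mm above the bench and 79 mm from the spindle's axis: lower than the neck of a seated spool (96 to 140 mm above the bench).
- oxygen_bottle: Small glass bottle with a ground stopper, 60 mm in diameter, 141 mm high, behind the dispenser; a bystander. Origin: centre of its underside.
- small_beaker: Glass beaker 80 mm wide, 90 mm high, left of the spools; a bystander. Origin: centre of its underside.

How it is judged:
At the end, for the whole second after the job is handed in: The full spool is on the spindle, its underside within 2.5 mm of the drive plate, centred within 3.5 mm, upright within 0.04 rad and at rest; the empty spool, the bottle and the beaker are within 30 mm of where they stood (horizontal distance between full_spool and seat below 0.0035 m and z of full_spool in the frame of seat between -0.0025 and 0.0025 m and angle between full_spool's own z axis and vertical below 0.04 rad and linear speed of full_spool below 0.01 m/s and distance of each of empty_spool, oxygen_bottle, small_beaker from where it was at the start of the episode below 0.03 m); the robot touches nothing.
It fails at once if the spool is forced on the dispenser with more than 60 N (contact force between full_spool and dispenser above 60 N).
It fails at once if the full spool is tipped over (angle between full_spool's own z axis and vertical above 0.7 rad).
It fails at once if a bystander is tipped over (angle between any of empty_spool, oxygen_bottle, small_beaker's own z axis and vertical above 0.5 rad).
It also fails if it takes over 72 s, if anything falls off the work surface, if the arm or the gripper's body presses on something with over 40 N, if the wrist force passes 120 N, or if a joint passes its speed limit or range.

## Working session

There is one attempt and no reset: what is moved stays moved. The work goes in short steps, each a Python script; the robot and the scene stay as the last script left them, time stands still between calls to the robot, and variables do not carry over. Pictures are saved under pics/ and viewed, at most 10 in all, crops included, and the job is handed in when it is done.

```bash
mkdir -p pics; cat > h.py <<'E'
import numpy as np, cv2
from cell import r
def K(p): return np.array([[p['fx'],0,p['cx']],[0,p['fy'],p['cy']],[0,0,1]]),np.array(p['D'],float)
from scipy.spatial.transform import Rotation as R
def cw(p,obs=None):
    "world_from_camera"
    if 'camera_from_world' in p: return np.linalg.inv(np.array(p['camera_from_world']))
    T=np.eye(4);T[:3,:3]=R.from_quat(obs['ee_rot']).as_matrix();T[:3,3]=obs['tool_pos'];return T@np.array(p['mount'])
def ray(p,uv,T):
    k,D=K(p);u=cv2.undistortPoints(np.array(uv,float).reshape(-1,1,2),k,D).reshape(-1,2)
    return np.c_[u,np.ones(len(u))]@T[:3,:3].T, T[:3,3]
def atz(p,uv,T,z):
    d,o=ray(p,uv,T);return o+d*((z-o[2])/d[:,2])[:,None]
def cloud(p,T,mask=None):
    m=p['depth']>0
    if mask is not None:m&=mask
    v,u=np.nonzero(m);d,o=ray(p,np.c_[u,v],T);return o+d*p['depth'][v,u][:,None],np.c_[u,v]
def save(p,n): cv2.imwrite('pics/'+n,p['pixels'][:,:,::-1])
E
python3 - <<'E'
from h import *
for c in('top','scene'):
    p=r.get_image(c);save(p,c+'.png');T=cw(p);print(c,T[:3,3].round(3),T[:3,2].round(2))
    for n in('full_spool','empty_spool','dispenser','oxygen_bottle','small_beaker'):
        for d in r.cut_out(p,n)[:2]:
            P,_=cloud(p,T,d['region']);print(n,round(d['score'],2),(np.array(d['location'])*[640,480]).round(),np.median(P,0).round(3),P.min(0).round(3),P.max(0).round(3))
    for n,z in(('neck',.098),('spindle_tip',.127),('seat',.022),('guide_post',.092),('notch',0)):
        for d in r.landmark_of(p,n)[:2]:
            uv=np.array(d['location'])*[640,480];print(n,round(d['score'],2),uv.round(),atz(p,uv,T,z).round(4))
print(r.get_obs())
E
```

```text
top [0.377 0.24  1.049] [ 0.24  0.01 -0.97]
full_spool 0.72 [281. 268.] [0.582 0.311 0.074] [ 0.551  0.273 -0.005] [0.632 0.358 0.122]
empty_spool 0.77 [287. 352.] [0.433 0.294 0.074] [ 0.397  0.258 -0.002] [0.478 0.341 0.124]
empty_spool 0.47 [417. 279.] [0.58  0.069 0.015] [ 0.508 -0.022 -0.005] [0.668 0.153 0.131]
dispenser 0.81 [415. 274.] [0.58  0.07  0.015] [ 0.508 -0.027 -0.005] [0.672 0.152 0.131]
oxygen_bottle 0.83 [382. 174.] [0.747 0.135 0.074] [0.729 0.103 0.004] [0.783 0.16  0.141]
oxygen_bottle 0.2 [287. 354.] [0.433 0.295 0.074] [ 0.397  0.258 -0.004] [0.479 0.339 0.124]
small_beaker 0.66 [182. 325.] [0.482 0.479 0.032] [ 0.438  0.432 -0.004] [0.52  0.527 0.094]
small_beaker 0.26 [280. 267.] [0.582 0.31  0.074] [ 0.551  0.273 -0.005] [0.648 0.353 0.122]
neck 0.82 [276. 255.] [[0.5928 0.3128 0.098 ]]
neck 0.66 [382. 184.] [[0.7224 0.1359 0.098 ]]
spindle_tip 0.83 [427. 260.] [[0.5834 0.0667 0.127 ]]
seat 0.71 [416. 275.] [[0.5786 0.0668 0.022 ]]
guide_post 0.66 [390. 228.] [[0.6464 0.1216 0.092 ]]
notch 0.61 [292. 252.] [[0.6215 0.2922 0.    ]]
scene [-0.078  0.683  0.4
[... 1008 characters left out ...]
0584 -0.    ]]
{'t': 1.1, 'q': array([-1.35958160e+00,  3.50684860e-01,  1.65180900e+00,  2.91489869e-05,
        1.13911636e+00, -8.45853731e-02]), 'qvel': array([-0.00038725, -0.00068555, -0.00206424,  0.00194127,  0.00250339,
       -0.00032192]), 'effort': array([ 8.27118783e-04, -5.06040573e+01, -2.91645902e+01, -5.70840552e-05,
        6.32335523e-04,  1.07409437e-05]), 'tool_pos': array([ 0.16036222, -0.52607982,  0.23129443]), 'ee_rot': array([ 9.89083609e-01,  1.47355403e-01,  1.26553342e-05, -9.60070523e-06]), 'contact_force': array([-0.07938326, -0.8477001 ,  0.62546232]), 'torque': array([-0.01164724,  0.00298912, -0.02930396]), 'finger_force': 0.0, 'opening': 1.0002757795778092}
```

View pics/top.png

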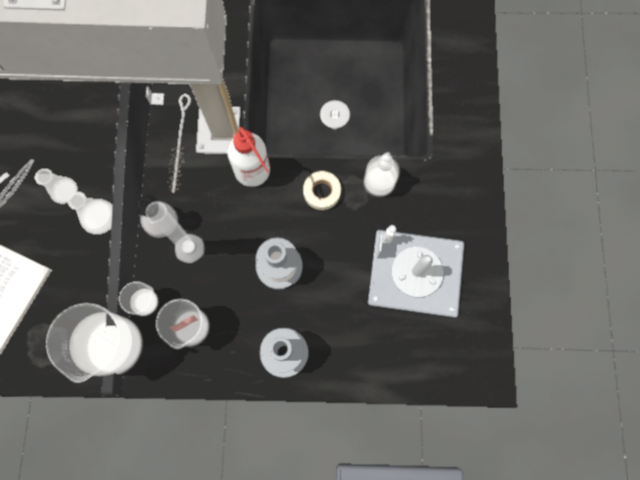

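View pics/scene.png

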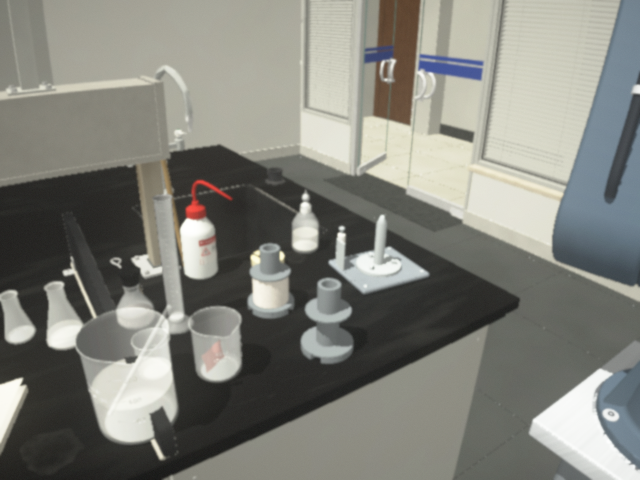

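Top and scene agree: the full spool is the farther one (top px 281,268; scene 271,288) at about (0.59, 0.314). The empty one is at (287,352) and the dispenser at (415,272). Next I'll look at both with the wrist camera.

```bash
python3 - <<'E'
from h import *
q=R.from_euler('z',-0.0)*R.from_euler('x',np.pi)
def tryv(tgt,dirn,dist,yaws):
    # place camera so optical axis (dirn) hits tgt
    p=r.get_image('wrist');M=np.array(p['mount'])
    best=None
    for y in yaws:
        z=np.array(dirn,float);z/=np.linalg.norm(z)
        x0=np.cross([0,0,-1.],z) if abs(z[2])<.99 else np.array([1.,0,0]); x0/=np.linalg.norm(x0)
        Rc=np.c_[x0,np.cross(z,x0),z]@R.from_euler('z',y).as_matrix()
        C=np.eye(4);C[:3,:3]=Rc;C[:3,3]=np.array(tgt)-z*dist
        W=C@np.linalg.inv(M);qq=R.from_matrix(W[:3,:3]).as_quat()
        s=r.inverse_kinematics(W[:3,3],qq)
        if s is None: continue
        c=np.abs(s-r.get_obs()['q']).max()
        if best is None or c<best[0]: best=(c,W[:3,3],qq,s)
    return best
p=r.get_image('wrist');print(np.array(p['mount']).round(3),p['fx'])
ys=np.arange(0,6.28,.2617)
b=tryv([.58,.068,.03],[0,0,-1],.33,ys);print(b)
r.move_to(b[1],b[2])
o=r.get_obs();p=r.get_image('wrist');save(p,'w1.png');np.savez('w1.npz',o_pos=o['tool_pos'],o_rot=o['ee_rot'],**{k:p[k] for k in('pixels','depth','mount','D','fx','fy','cx','cy')})
T=cw(p,o)
for n,z in(('spindle_tip',.127),('seat',.022),('guide_post',.092)):
    for d in r.landmark_of(p,n)[:2]:
        uv=np.array(d['location'])*[640,480];print(n,round(d['score'],2),uv.round(),atz(p,uv,T,z).round(4))
for ang in (0,20,40,-20,-40,60):
  for el in (45,35,55):
    a=np.radians(90+ang);d=[np.cos(a),np.sin(a),-np.tan(np.radians(el))]
    b=tryv([.59,.314,.02],d,.25,ys)
    print(ang,el,b and (b[0].round(2),b[1].round(3),b[3].round(2)))
print(r.get_obs()['t'])
E
```

```text
[[ 0.001 -0.965 -0.263  0.066]
 [ 1.     0.001  0.    -0.   ]
 [ 0.    -0.263  0.965 -0.142]
 [ 0.     0.     0.     1.   ]] 430.4656341028608
(np.float64(1.2307203205676154), array([0.57996833, 0.0414145 , 0.20541973]), array([ 0.70123359,  0.70047091,  0.09386176, -0.0938186 ]), array([-0.12889079,  0.44323256,  1.60663233,  0.29084465,  1.14297634,
       -0.25598338]))
spindle_tip 0.92 [333. 241.] [[0.5863 0.0657 0.127 ]]
seat 0.56 [331. 238.] [[0.5873 0.0678 0.022 ]]
guide_post 0.83 [429. 155.] [[0.6467 0.119  0.092 ]]
guide_post 0.66 [329. 234.] [[0.5846 0.0698 0.092 ]]
0 45 (np.float64(0.83), array([0.597, 0.228, 0.069]), array([-0.08,  0.87,  1.6 ,  1.12,  1.25, -1.08]))
0 35 (np.float64(0.95), array([0.597, 0.221, 0.054]), array([-0.12,  0.98,  1.57,  1.22,  1.38, -1.21]))
0 55 (np.float64(0.7), array([0.597, 0.238, 0.083]), array([-0.02,  0.79,  1.6 ,  0.99,  1.14, -0.93]))
20 45 (np.float64(0.65), array([0.62 , 0.233, 0.069]), array([-0.04,  0.98,  1.34,  0.94,  1.47, -0.83]))
20 35 (np.float64(0.74), array([0.622, 0.226, 0.053]), array([-0.08,  1.09,  1.29,  1.03,  1.6 , 
[... 678 characters left out ...]
[0.577, 0.24 , 0.085]), array([-0.  ,  0.69,  1.8 ,  1.19,  0.92, -1.12]))
-40 45 (np.float64(1.45), array([0.553, 0.24 , 0.074]), array([-0.01,  0.69,  2.03,  1.73,  0.85, -1.71]))
-40 35 (np.float64(1.7), array([0.542, 0.235, 0.056]), array([-0.05,  0.82,  2.11,  1.99,  1.1 , -1.82]))
-40 55 (np.float64(1.16), array([0.559, 0.248, 0.087]), array([ 0.06,  0.61,  1.96,  1.45,  0.7 , -1.34]))
60 45 (np.float64(0.6), array([0.64 , 0.256, 0.083]), array([0.07, 1.04, 1.06, 0.67, 1.65, 0.28]))
60 35 (np.float64(0.72), array([0.648, 0.251, 0.069]), array([0.04, 1.16, 0.93, 0.75, 1.82, 0.33]))
60 55 (np.float64(0.51), array([0.63 , 0.262, 0.094]), array([0.1 , 0.92, 1.18, 0.6 , 1.48, 0.25]))
4.7917
```

View pics/w1.png

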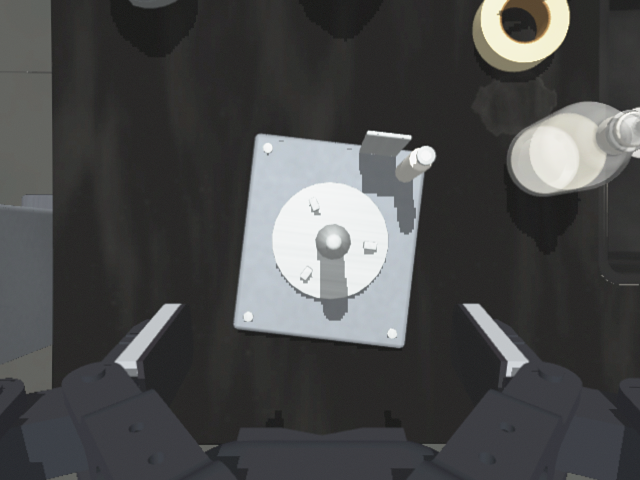

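Dogs are visible at px (314,206), (370,246) and (306,273) around the plate centre (330,240). The post (422,160) and blade (385,140) are clear. Next: the dog angle from the depth, and an oblique view of the spool foot.

```bash
cat >> h.py <<'E'
def view(tgt,dirn,dist,M):
    best=None;q0=r.get_obs()['q']
    z=np.array(dirn,float);z/=np.linalg.norm(z);x0=np.cross([0,0,-1.],z);x0/=np.linalg.norm(x0)
    for y in np.arange(0,6.28,.2617):
        C=np.eye(4);C[:3,:3]=np.c_[x0,np.cross(z,x0),z]@R.from_euler('z',y).as_matrix();C[:3,3]=np.array(tgt)-z*dist
        W=C@np.linalg.inv(M);qq=R.from_matrix(W[:3,:3]).as_quat();s=r.inverse_kinematics(W[:3,3],qq)
        if s is not None and (best is None or np.abs(s-q0).max()<best[0]): best=(np.abs(s-q0).max(),W[:3,3],qq,s)
    return best
def circ(P):
    from scipy.optimize import least_squares
    c0=P[:,:2].mean(0);s=least_squares(lambda v:np.hypot(*(P[:,:2]-v[:2]).T)-v[2],[*c0,.03],loss='soft_l1',f_scale=.001);return s.x
E
python3 - <<'E'
from h import *
z=np.load('w1.npz');p={k:z[k] for k in('pixels','depth','mount','D')}
p.update({k:float(z[k]) for k in('fx','fy','cx','cy')})
T=cw(p,dict(tool_pos=z['o_pos'],ee_rot=z['o_rot']));P,uv=cloud(p,T)
m=np.hypot(P[:,0]-.583,P[:,1]-.068)<.06
for a,b in((.010,.017),(.019,.0245),(.027,.034)):
    k=m&(P[:,2]>a)&(P[:,2]<b);print(a,k.sum(),np.median(P[k],0).round(4))
# plate rim circle from image contour at z=.022
g=cv2.cvtColor(p['pixels'],cv2.COLOR_RGB2GRAY);img=((g>225)*255).astype('uint8')
cs,_=cv2.findContours(img,cv2.RETR_EXTERNAL,cv2.CHAIN_APPROX_NONE);c=max(cs,key=lambda c:cv2.contourArea(c) if abs(c.mean((0,1))-[330,240]).max()<30 else 0)
W=atz(p,c.reshape(-1,2),T,.022);C=circ(W);print('plate',C.round(4))
k=m&(P[:,2]>.09);print('spindle top pts',k.sum());
for lo in(.03,.05,.07,.09): 
    kk=m&(P[:,2]>lo)&(P[:,2]<lo+.02)&(np.hypot(P[:,0]-C[0],P[:,1]-C[1])<.02); print(lo,kk.sum())
k=m&(P[:,2]>.121)&(P[:,2]<.132);print('tip',np.median(P[k],0).round(4))
rr=np.hypot(*(P[:,:2]-C[:2]).T);k=m&(P[:,2]>.027)&(P[:,2]<.034)&(rr>.022)&(rr<.04)
A=np.degrees(np.arctan2(P[k,1]-C[1],P[k,0]-C[0]));print(k.sum());h=np.histogram(A,bins=72,range=(-180,180));print([(int(b),int(n)) for n,b in zip(*h) if n])
px=np.array([[314,206],[370,246],[306,273]]);D=atz(p,px,T,.030)[:,:2]-C[:2];print(np.degrees(np.arctan2(D[:,1],D[:,0])).round(1),np.hypot(*D.T).round(4))
cv2.imwrite('pics/dogs.png',cv2.resize(p['pixels'][170:310,260:400,::-1],None,fx=4,fy=4,interpolation=cv2.INTER_CUBIC))
a=np.radians(110);b=view([.59,.314,.03],[np.cos(a),np.sin(a),-1.1],.33,p['mount']);print(b)
r.move_to(b[1],b[2]);o=r.get_obs();p=r.get_image('wrist');save(p,'w2.png')
np.savez('w2.npz',o_pos=o['tool_pos'],o_rot=o['ee_rot'],**{k:p[k] for k in('pixels','depth','mount','D','fx','fy','cx','cy')})
T=cw(p,o);P,uv=cloud(p,T);m=np.hypot(P[:,0]-.59,P[:,1]-.314)<.06
k=m&(P[:,2]>.115)&(P[:,2]<.122);print('top',k.sum(),circ(P[k]).round(4))
k=m&(P[:,2]>.080)&(P[:,2]<.112);print('neckpts',circ(P[k]).round(4))
for d in r.landmark_of(p,'notch')[:3]: uv=np.array(d['location'])*[640,480];print(d['score'],uv,atz(p,uv,T,0))
print(r.get_obs()['t'])
E
```

```text
0.01 6860 [0.5714 0.0772 0.0135]
0.019 9243 [0.5858 0.0659 0.0215]
0.027 296 [0.5742 0.0617 0.0294]
plate [0.5862 0.067  0.044 ]
spindle top pts 41962
0.03 0
0.05 0
0.07 0
0.09 0
tip [0.5863 0.0652 0.1252]
296
[(-135, 1), (-130, 44), (-125, 47), (-120, 8), (-20, 3), (-15, 43), (-10, 47), (-5, 3), (105, 12), (110, 44), (115, 42), (120, 2)]
[ 115.6  -10.5 -124.6] [0.0277 0.0314 0.032 ]
(np.float64(0.5722434783511262), array([0.63718133, 0.18464161, 0.14194257]), array([ 0.5033977 ,  0.71787496,  0.27601805, -0.39377701]), array([-0.10072393,  0.88278166,  1.29696749,  0.86307116,  1.56332485,
       -0.73886221]))
top 1168 [0.594  0.3132 0.0151]
neckpts [0.5945 0.3119 0.0151]
0.9 [362.176 293.616] [[0.63000667 0.29475749 0.        ]]
5.5833
```

View pics/w2.png

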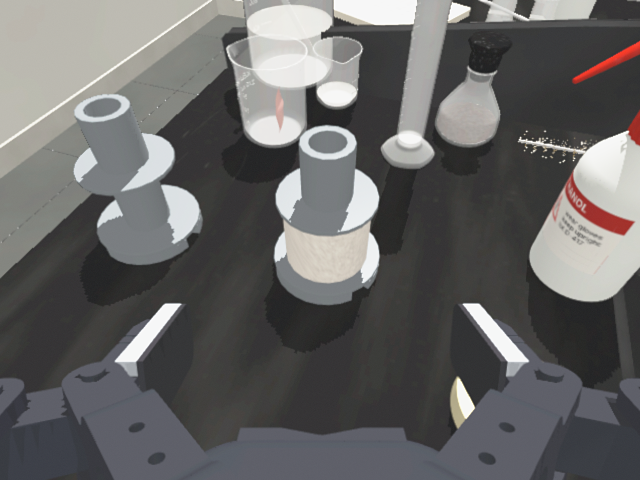

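View pics/dogs.png

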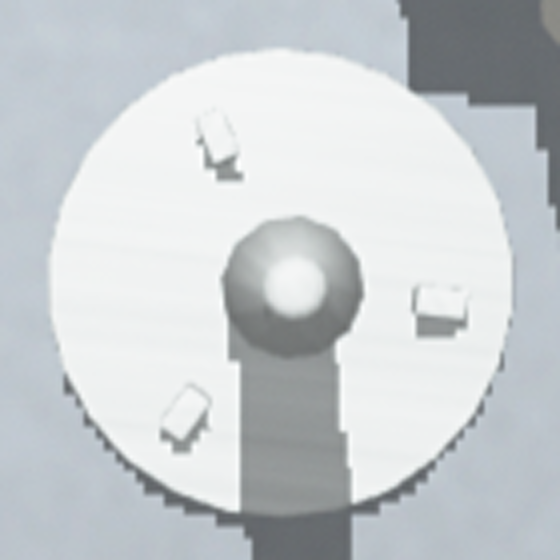

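Oblique view: the full spool is at (327,220), with one notch at the lower right of its foot (~362,292), which is where the landmark network put it. The crop gives a dog angle of about -8° (mod 120). I'll refine both numerically.

```bash
python3 - <<'E'
from h import *
from scipy.optimize import least_squares
def ld(n):
    z=np.load(n);p={k:z[k] for k in('pixels','depth','mount','D')};p.update({k:float(z[k]) for k in('fx','fy','cx','cy')})
    return p,cw(p,dict(tool_pos=z['o_pos'],ee_rot=z['o_rot']))
p,T=ld('w1.npz');P,uv=cloud(p,T);k=(P[:,2]>.027)&(P[:,2]<.034)&(np.hypot(P[:,0]-.586,P[:,1]-.067)<.042)
P=P[k];a=np.arctan2(P[:,1]-.067,P[:,0]-.586);D=np.array([P[abs(a-np.radians(t))<.4].mean(0)[:2] for t in(-10,112,-128)])
s=least_squares(lambda v:(D-np.array([[v[0]+.031*np.cos(v[2]+i*2*np.pi/3),v[1]+.031*np.sin(v[2]+i*2*np.pi/3)] for i in range(3)])).ravel(),[.586,.067,-.14]).x
print('dispenser',s[:2].round(4),'dog deg',np.degrees(s[2]).round(2),s)
p,T=ld('w2.npz');C=np.array([.594,.3125]);g=cv2.cvtColor(p['pixels'],cv2.COLOR_RGB2GRAY).astype('float32')
k_,Dd=K(p);Tc=np.linalg.inv(T);rv=cv2.Rodrigues(Tc[:3,:3])[0]
for z in(.003,.006,.008):
    A=np.arange(-130,30,3.);W=np.c_[C[0]+.0415*np.cos(np.radians(A)),C[1]+.0415*np.sin(np.radians(A)),A*0+z]
    u=cv2.projectPoints(W,rv,Tc[:3,3],k_,Dd)[0].reshape(-1,1,2).astype('float32')
    v=cv2.remap(g,u,None,cv2.INTER_LINEAR).ravel();print(z,[(int(a),int(x)) for a,x in zip(A,v)])
cv2.imwrite('pics/notch.png',cv2.resize(p['pixels'][230:310,265:390,::-1],None,fx=6,fy=6,interpolation=cv2.INTER_CUBIC))
P,uv=cloud(p,T,);m=(np.hypot(*(P[:,:2]-C).T)<.05)&(P[:,2]>.012)&(P[:,2]<.0165)
Q=P[m];Q=Q[np.hypot(*(Q[:,:2]-C).T)>.037];print('foot',circ(Q))
m=(P[:,2]>.072)&(P[:,2]<.077)&(np.hypot(*(P[:,:2]-C).T)<.045);Q=P[m];rr=np.hypot(*(Q[:,:2]-C).T);Q=Q[rr>.034];print('flange edge',circ(Q))
E
```

```text
dispenser [0.5864 0.0653] dog deg -6.67 [ 0.58639422  0.0652621  -0.11640971]
0.003 [(-130, 60), (-127, 59), (-124, 53), (-121, 48), (-118, 51), (-115, 52), (-112, 49), (-109, 45), (-106, 50), (-103, 48), (-100, 42), (-97, 47), (-94, 52), (-91, 52), (-88, 45), (-85, 50), (-82, 51), (-79, 58), (-76, 48), (-73, 48), (-70, 54), (-67, 58), (-64, 50), (-61, 54), (-58, 55), (-55, 61), (-52, 52), (-49, 50), (-46, 55), (-43, 56), (-40, 42), (-37, 43), (-34, 42), (-31, 41), (-28, 42), (-25, 42), (-22, 41), (-19, 69), (-16, 70), (-13, 71), (-10, 76), (-7, 83), (-4, 86), (-1, 92), (2, 87), (5, 98), (8, 106), (11, 105), (14, 153), (17, 201), (20, 226), (23, 240), (26, 242), (29, 240)]
0.006 [(-130, 92), (-127, 102), (-124, 105), (-121, 102), (-118, 100), (-115, 109), (-112, 110), (-109, 108), (-106, 114), (-103, 116), (-100, 114), (-97, 118), (-94, 120), (-91, 123), (-88, 119), (-85, 117), (-82, 122), (-79, 120), (-76, 119), (-73, 125), (-70, 123), (-67, 124), (-64, 122), (-61, 119), (-58, 123), (-55, 120), (-52, 119), (-49, 121), (-46, 124), (-43, 75), (-40, 42), (-37, 41), (-34, 42), (-31, 42)
[... 252 characters left out ...]
5), (-124, 119), (-121, 117), (-118, 118), (-115, 121), (-112, 121), (-109, 120), (-106, 121), (-103, 122), (-100, 121), (-97, 122), (-94, 122), (-91, 123), (-88, 123), (-85, 123), (-82, 123), (-79, 123), (-76, 123), (-73, 124), (-70, 124), (-67, 124), (-64, 124), (-61, 123), (-58, 123), (-55, 123), (-52, 123), (-49, 123), (-46, 124), (-43, 74), (-40, 42), (-37, 42), (-34, 42), (-31, 43), (-28, 41), (-25, 53), (-22, 120), (-19, 120), (-16, 118), (-13, 118), (-10, 118), (-7, 118), (-4, 118), (-1, 122), (2, 120), (5, 105), (8, 129), (11, 176), (14, 170), (17, 210), (20, 234), (23, 241), (26, 241), (29, 241)]
foot [0.59387098 0.31343315 0.03954164]
flange edge [0.59385419 0.31338443 0.03487643]
```

View pics/notch.png

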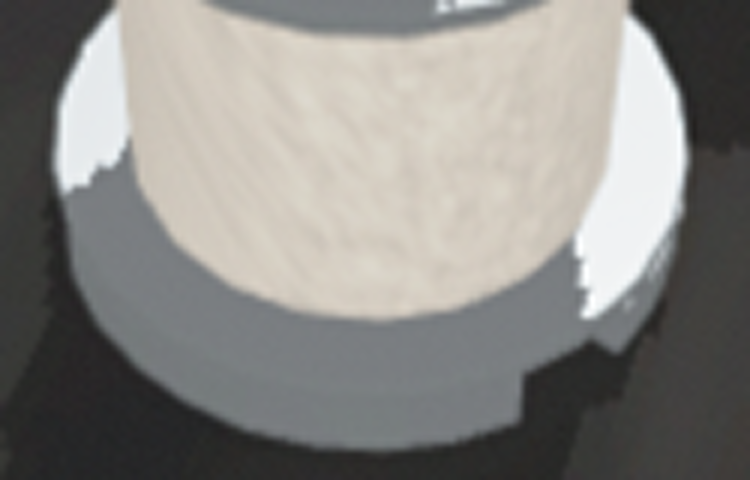

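Notch centre is about -32°, and the dogs sit at about -7°, so the spool needs a turn of roughly +25°. Next I'll grasp it and lift.

```bash
cat >> h.py <<'E'
def down(yaw): return (R.from_euler('z',yaw)*R.from_euler('x',np.pi)).as_quat()
S=np.array([.594,.3132]);D0=np.array([.5863,.0660])
E
python3 - <<'E'
from h import *
o=r.get_obs();pz=o['tool_pos'].copy();pz[2]=.26;r.move_linear(pz,vel=.2)
c=[]
for y in np.arange(-np.pi,np.pi,np.pi/12):
    a=r.inverse_kinematics([*S,.25],down(y));b=r.inverse_kinematics([*D0,.25],down(y+np.radians(25)))
    if a is not None and b is not None: c.append((abs(b[5])+abs(a[5])+abs(a[3])+abs(b[3]),y,a,b))
c.sort(key=lambda t:t[0]);_,y,a,b=c[0];print(y,a.round(2),b.round(2))
open('yaw.txt','w').write(str(y))
r.move_to([*S,.25],down(y))
r.move_linear([*S,.14],vel=.15);print(r.get_obs()['contact_force'])
r.move_linear([*S,.078],vel=.08);f0=r.get_obs()['contact_force'];print(f0)
r.set_gripper(0.0,40);o=r.get_obs();print(o['opening'],o['finger_force'],o['contact_force'])
r.move_linear([*S,.25],vel=.12);o=r.get_obs();print(o['opening'],o['contact_force'],o['t'])
save(r.get_image('scene'),'lift.png')
E
```

```text
1.8325957145940492 [ 0.42  0.56  1.28 -0.    1.3   0.15] [ 0.03  0.41  1.52  0.    1.21 -0.66]
[-0.21355588  1.07409851  0.90645381]
[0.88838236 0.10284436 0.26849881]
0.4120270023874212 40.429267269792035 [ 1.09471962 -0.31255165  2.55148371]
0.40682926864158375 [-0.41921035 -0.6345523  -2.8483175 ] 11.075
```

View pics/lift.png

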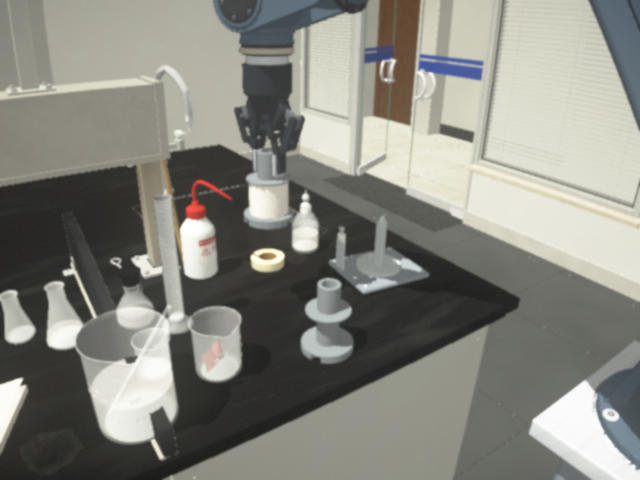

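The spool is held upright (px 267,195), 2.8 N weight shows, and the others are undisturbed. Now a force-guided descent onto the spindle.

```bash
cat >> h.py <<'E'
def F(base): return r.get_obs()['contact_force']-base
def descend(xy,q,z,zend,base,step=.004,fz=6,vel=.04):
    "guided descent, yields sideways to contact; stops at fz"
    xy=np.array(xy,float)
    while z>zend+1e-6:
        st=step if z-zend>step else z-zend
        r.move_linear([*xy,z-st],q,vel=vel);z-=st;f=F(base)
        if np.hypot(*f[:2])>3: xy=xy+np.clip(f[:2]*1e-4,-.0006,.0006)
        if f[2]>fz or np.hypot(*f[:2])>15:
            print('stop',xy.round(4),round(z,4),f.round(1));break
    return xy,z,F(base)
E
python3 - <<'E'
from h import *
y=float(open('yaw.txt').read())+np.radians(25);q=down(y)
r.move_to([*D0,.25],q);r.sleep(.3);base=r.get_obs()['contact_force'];print(base)
xy,z,f=descend(D0,q,.25,.16,base,step=.006);print(xy.round(4),z,f.round(2))
if f[2]<6:
    xy,z,f=descend(xy,q,z,.112,base,step=.005);print(xy.round(4),z,f.round(2))
o=r.get_obs();print(o['t'],o['tool_pos']);np.savez('st.npz',xy=xy,z=z,y=y,base=base)
E
```

```text
[ 0.11211893 -0.1776429  -2.9659226 ]
[0.5869 0.0657] 0.16 [ 3.4  -0.62 -1.22]
[0.5872 0.0655] 0.112 [ 1.21 -1.25 -1.19]
19.625 [0.58692028 0.06552254 0.11171639]
```

```bash
python3 - <<'E'
from h import *
s=np.load('st.npz');y=float(s['y']);base=s['base'];q=down(y)
xy,z,f=descend(s['xy'],q,float(s['z']),.0985,base,step=.001,fz=5,vel=.01);o=r.get_obs();print(xy.round(4),z,f.round(2),o['tool_pos'].round(4),o['t'],o['torque'].round(2))
np.savez('st.npz',xy=xy,z=z,y=y,base=base)
E
```

```text
stop [0.5868 0.0654] 0.099 [-3.2 -0.2 11.4]
[0.5868 0.0654] 0.09899999999999999 [-3.23 -0.21 11.36] [0.5874 0.0655 0.1   ] 22.875 [-0.25  0.7   0.02]
```

The underside reached 0.022, so the dogs entered the notches. I'll release, retreat and check.

```bash
python3 - <<'E'
from h import *
s=np.load('st.npz');q=down(float(s['y']));xy=s['xy']
r.move_linear([*xy,.100],q,vel=.02)
r.set_gripper(1.0);r.move_linear([*xy,.26],q,vel=.12)
o=r.get_obs();print(o['opening'],o['contact_force'].round(2),o['t'])
t=[xy[0]-.12,xy[1]-.15,.3];r.move_to(t,q)
p=r.get_image('scene');save(p,'end.png')
p=r.get_image('top');T=cw(p);P,_=cloud(p,T);rr=np.hypot(*(P[:,:2]-[.587,.0655]).T)
k=(rr<.05)&(P[:,2]>.132)&(P[:,2]<.155);print('neck top',np.median(P[k],0).round(4),circ(P[k]).round(4))
k=(rr>.022)&(rr<.035)&(P[:,2]>.085)&(P[:,2]<.112);print('flange z',np.median(P[k,2]),k.sum())
A=np.c_[P[k,:2],np.ones(k.sum())];print('tilt',np.linalg.lstsq(A,P[k,2],rcond=None)[0])
for n in('empty_spool','oxygen_bottle','small_beaker'):
    d=r.cut_out(p,n)[0];Q,_=cloud(p,T,d['region']);print(n,np.median(Q,0).round(3))
E
```

```text
0.9986289219976467 [ 0.08  1.18 -0.08] 25.1583
neck top [0.5841 0.0669 0.1397] [0.5841 0.0669 0.015 ]
flange z 0.09620416172066742 692
tilt [-0.00926426  0.00461185  0.10126164]
empty_spool [0.434 0.295 0.074]
oxygen_bottle [0.748 0.134 0.073]
small_beaker [0.481 0.479 0.03 ]
```

View pics/end.png

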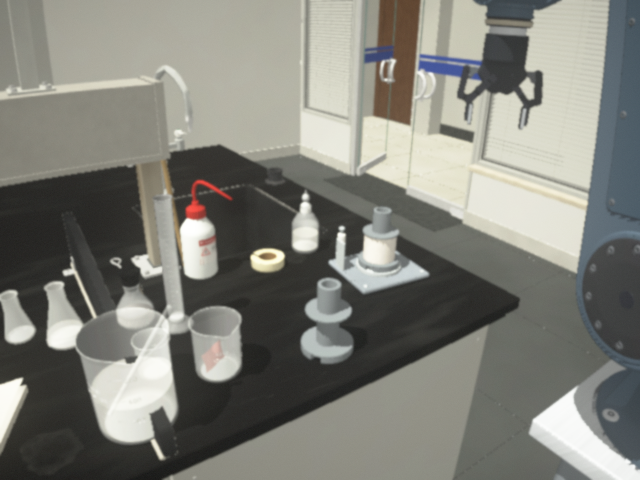

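The spool is flat on the drive plate (px 380,245). Its neck top is at 0.1397 m and its flange at 0.0962 m, against 0.140 and 0.096 expected when seated. Tilt is about 0.01 rad, the gripper is clear and the bystanders haven't moved.

```bash
python3 -c "
from cell import r
print(r.hand_in())"
```

```text
the job is handed in; nothing more can be done
None
```

The full spool is on the spindle with the dogs in the notches, measured fully seated, flat and released, with the bystanders unmoved; the job was handed in after about 26 s of robot time, and no verdict was returned.

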